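# Refit the handwheel of the crystal press and close the press on the watch

## Robot

A 7-joint arm with a two-finger parallel gripper is mounted at the origin on a cart in front of the work surface, level with it; the furniture and walls round the work are solid. World frame = base frame: x ahead of the robot, y to its left, z up, the work surface at z = 0. Lengths are in m, angles in rad, forces in N, time in s.
With the tool pointing down it reaches from about 0.35 to 0.9 m from the base axis. Payload 19.9 kg.
Tool frame: the origin (TCP) lies midway between the tips of the shut fingers; the grasp point (between the pads) lies 19 mm behind it (env.pinch_z is the z of the grasp point in the tool frame, in m); z points along the fingers, y is the line along which they close (so a half turn about z gives the same grasp; the last joint's range is limited). The gripper opens to 85 mm and grips with 20 to 120 N. Pads are 22 mm wide; open, the fingers measure 114 mm over their backs; the gripper's body (76 mm by 85 mm) begins 54 mm behind the grasp point. The pads swing forward as they close: fully open they stand 13 mm farther back than shut.
Start: joints at [-1.183, 0.417, -0.01, 1.614, 0.005, 1.111, -0.053], TCP at [0.26, 0.568, 0.231] pointing down, gripper open.
Joint ranges: [-2.81, 2.81], [-0.39, 2.02], [-1.27, 1.25], [0.06, 2.57], [-1.19, 4.33], [0.19, 2], [-2.82, 2.82]. Speed limits (rad/s): [1.89, 1.89, 2.39, 2.39, 3.01, 3.01, 3.01].

## Interface

Orientations are given as a rotation vector (axis times angle).
In Python, from bench import env, eyes, order gives the robot as it stands.
- The arm moves only by the tool apply_moves, never from a script. Its argument "rows" is a list of rows, each a list of 7 numbers: the shift along the tool's x, y, z in m, then the turn, a rotation vector about the tool's x, y, z in rad, then the opening in per cent of the stroke, from 0 (shut) to 100 (fully open). A call has 1 to 8 rows; each row is the pose to reach, as a shift and turn from the pose commanded when the call began, along the tool's axes at that moment; what a row does not reach only later rows make up. A row lasts 1/10 s, in which the tool goes at most 50 mm and 8.59 degrees, less where a joint would pass 70% of its speed; a pose out of reach is approached as far as the arm can. A call with a gripper value outside its range is refused whole. The fingers move at their own pace and stop on an object; "grip_force" is the grip in N (left out, the last holds). Time passes only in rows, so rows that repeat a pose let the fingers close. It gives the time, the measured TCP pose, the force, the opening and the grip force at its end, in the units of the state.
- env.sense(): the state, without advancing time (a new reading comes with each control period).
- eyes.camera(name): name is "side" or "top"; returns (picture, depth): 400x640x3 uint8, blue, green, red; 400x640 float32, m along the optical axis (not along the pixel's ray), 0 where there is no reading.
- eyes.camera_info(name): a dict with "mtx" (3x3 intrinsics, pixels), "xyz" and "orientation" of the camera in the world. Camera axes: x right, y down, z forward; pixel columns grow to the right and rows downward; lengths in m; the calibration is good to about 2 mm. A picture is of the moment at which its call begins. camera_info takes no time and is no camera call.
- order.sign_off(): hands the job in; it is judged then, once.
The state is a dict: "time": time; "joints": joint angles; "joint_vel": joint speeds; "tau": joint torques, N m; "eef_pos": TCP position; "ee_rot": TCP orientation; "force": force on the tool from outside, world axes, zero at the start; "ft_torque": the same for the moment, N m; "gripper_width": finger opening in m; "grasp_force": force on a finger pad.
Only numpy, scipy, OpenCV 4.12 (cv2) and the standard library are available. Lean on these libraries where they do the work, as an engineer would, in place of code of your own. Each camera call takes 0.05 s, during which the arm holds its last target. There are 200 camera calls.

## Task

The handwheel of the little green crystal press has been taken off and lies on the bench. Carry it by its hub, line its bore up with the flat of the spindle and set it fully home on the spindle's collar, then let go of it, take it again by its black revolving handle and wind it clockwise (seen from above) until the sprung upper die rests on the watch and the spring has given by a millimetre or two; do not wind on and squeeze the watch, leave the wheel seated, and do not disturb the other things on the bench.

Things in the scene. Friction and masses are not known exactly. Their poses are not given: they have to be found in the camera images.
- hub_centre (a point): Centre of the hub, 15 mm above the underside, of a loose aluminium handwheel (0.3 kg, 128 mm across) lying flat. Round hub 42 mm wide, 30 mm tall, open D-bore right through (24.4 mm, flat 7.2 mm from axis). Rim: 12 mm round bar at 58 mm radius; 3 spokes (tops 10 mm up), one along +x. z up the bore; x points from the axis to the bore's flat, the red mark on the hub and the revolving handle.
- revolving_handle: Black handle standing on the handwheel's rim, 58 mm from the wheel's axis on its +x side: round grip 21 mm thick, 49 mm tall; origin half-way up, 38.5 mm above the wheel's underside. It turns freely on its own pin, so the wheel's angle cannot be held by it.
- wheel_bore (a point): Centre of the bore at the underside of the handwheel; axes as for hub_centre.
- spindle_seat (a point): Centre of the top of the collar (40 mm wide) on the press's upright spindle, 172 mm above the bench: the wheel's underside rests here when home. Above it the spindle end is 26 mm tall, 22 mm thick, one flat 6 mm from the axis, 3 mm taper on top. z up; x points to the flat and the collar's red mark, turning with the spindle. Flats must be on the same side; play 1.2 mm all round, some 7 degrees.
- screw (a joint): Angle of the press spindle, rad; grows clockwise seen from above; starts between -0.8 and 0.8. One turn clockwise lowers the platen and upper die by 12 mm (1.91 mm per rad); at 0 the die hangs 8 mm above the place where it meets the watch. It stays where it is left (0.12 N m friction, about 2 N at the handle); the spindle itself never moves up or down.
- upper_die_face (a point): Centre of the underside of the white nylon upper die (47 mm diameter) that hangs on a spring below the platen; it faces the watch. From touching, the spring gives at 1.2 N per mm after a preload of about 2 N.
- upper_die (a joint): How far the upper die is pushed up against its spring, in m: 0 when it touches nothing, 0.009 at most.
- wristwatch: Steel watch head without strap, 44 x 42 mm, lying on the press's lower die 36 mm above the bench; origin at the centre of its underside. The upper die meets it 8 mm above that.
- press: Small green screw press fixed to the bench, base 104 x 132 mm, with two steel columns left and right and a crosshead whose top is 156 mm up; origin at the middle of its underside, z up, its front looks along -x.
- loupe_small: Bystander: black conical eye loupe, 37 mm across, 32 mm tall; origin at the centre of its underside.
- amber_bottle: Bystander: amber bottle with a white cap, 42 mm across, 69 mm tall; origin at the centre of its underside.
- screw_tin: Bystander: flat round metal tin, 56 mm across, 15 mm tall; origin at the centre of its underside.
- vial1: Bystander: small brown glass vial with a black cap, 31 mm across, 54 mm tall; origin at the centre of its underside.
Not all that is in view belongs to the job. Of the things shaped like the part that bears hub_centre, the aluminium one is meant.

How it is judged:
On the way, in this order (a step that is already met when the one before it is completed fails the run):
1. the handwheel sits fully home on the spindle, flats lined up, and has been let go (z of wheel_bore in the frame of spindle_seat below 0.003 m and horizontal distance between wheel_bore and spindle_seat below 0.004 m and x of revolving_handle in the frame of spindle_seat above 0.05 m and angle between wheel_bore's own z axis and vertical below 0.08 rad and contact force between the fingers and anything else below 0.2 N), for 0.2 s.
2. the wheel is held by its revolving handle and wound while it stays on the spindle (contact force between the fingers and revolving_handle above 0.5 N and velocity of joint screw above 0.1 rad/s and z of wheel_bore in the frame of spindle_seat below 0.008 m), for 0.1 s.
3. the upper die rests on the watch and its spring has begun to give (horizontal distance between wristwatch and upper_die_face below 0.015 m and value of joint upper_die above 0.0003 m), for 0.2 s.
At the end, for the whole second after the job is handed in: The handwheel is seated on the spindle (underside within 3 mm of the collar, centred within 4 mm, upright within 0.08 rad, handle on the flat's side) and at rest, and the upper die rests on the watch with its spring pressed in by 0.3 to 4.5 mm (all of step 3 and value of joint upper_die below 0.0045 m and z of wheel_bore in the frame of spindle_seat below 0.003 m and horizontal distance between wheel_bore and spindle_seat below 0.004 m and x of revolving_handle in the frame of spindle_seat above 0.05 m and angle between wheel_bore's own z axis and vertical below 0.08 rad and velocity of joint screw below 0.05 rad/s); the robot touches nothing.
It fails at once if the watch is squeezed: the spring of the upper die is pressed in by more than 5.5 mm (value of joint upper_die above 0.0055 m).
It fails at once if another thing on the bench is disturbed (moved by more than 20 mm) (distance of any of loupe_small, amber_bottle, screw_tin, vial1, wristwatch from where it was at the start of the episode above 0.02 m).
It also fails if it takes over 58 s, if anything falls off the work surface, if the arm or the gripper's body presses on something with over 40 N, if the wrist force passes 120 N, or if a joint passes its speed limit or range.

## Working session

There is one attempt and no reset: what is moved stays moved. The work goes in short steps, Python scripts to look and compute and a tool call to move; the robot and the scene stay as the last step left them, time stands still between calls to the robot, and variables do not carry over. Pictures are saved under pics/ and viewed, at most 11 in all, crops included, and the job is handed in when it is done.

Besides the shell and the picture viewer there is one more tool, called after "Emit:" as a command line: name --pt "numbers of a row" for each row, then --argument value for the rest. apply_moves: Moves the arm, as the interface text tells. Its arguments: {"type":"object","properties":{"rows":{"type":"array","items":{"type":"array","items":{"type":"number"}}},"grip_force":{"type":"number"}},"required":["rows"]}

```bash
mkdir -p pics; ls; cat > h.py <<'E'
import numpy as np, cv2
from scipy.spatial.transform import Rotation as R
from bench import env, eyes, order
def cloud(name):
    im,d=eyes.camera(name); c=eyes.camera_info(name); K=np.array(c["mtx"])
    o=np.array(c["orientation"],float)
    Rm=R.from_rotvec(o).as_matrix() if o.size==3 else o
    v,u=np.mgrid[0:400,0:640]
    p=np.stack([(u-K[0,2])/K[0,0]*d,(v-K[1,2])/K[1,1]*d,d],-1)@Rm.T+np.array(c["xyz"])
    p[d==0]=np.nan
    return im,p
E
python3 - <<'E'
from h import *
for n in("top","side"):
    im,p=cloud(n); cv2.imwrite(f"pics/{n}0.png",im); np.save(n+"0.npy",p); print(eyes.camera_info(n))
print(env.sense(),env.pinch_z)
E
```

```text
pics
{'mtx': array([[408.76980883,   0.        , 323.76499956],
       [  0.        , 408.76980883, 195.39506328],
       [  0.        ,   0.        ,   1.        ]]), 'xyz': array([0.36188797, 0.23007522, 1.4097003 ]), 'orientation': array([-2.17089559,  2.20432914, -0.09625864])}
{'mtx': array([[450.51759735,   0.        , 320.72570377],
       [  0.        , 450.51759735, 197.29777484],
       [  0.        ,   0.        ,   1.        ]]), 'xyz': array([-0.38697472, -0.41868955,  0.73762821]), 'orientation': array([-1.94499904,  0.93950704, -0.56363936])}
{'time': 0.1, 'joints': array([-1.18247022,  0.4179168 , -0.01029983,  1.6141168 ,  0.0046921 ,
        1.11070172, -0.05298145]), 'joint_vel': array([ 9.38630169e-05,  8.93613165e-06, -7.81689278e-04, -1.05111200e-03,
        6.97280950e-05,  1.54527534e-03,  3.86031995e-04]), 'tau': array([ 5.50424575e-04, -8.65818501e+01,  6.78763725e-01, -4.35635448e+01,
        1.90142548e-02,  5.03412826e-03, -5.31813612e-05]), 'eef_pos': array([0.26032176, 0.56785761, 0.23072008]), 'ee_rot': array([-6.69918940e-01, -3.06917107e+00,  1.73957040e-03]), 'force': array([0.20892607, 0.23019209, 0.32902884]), 'ft_torque': array([0.02327026, 0.02623477, 0.0476672 ]), 'grasp_force': 0.0, 'gripper_width': 0.0853732366332448} -0.0187
```

View pics/top0.png

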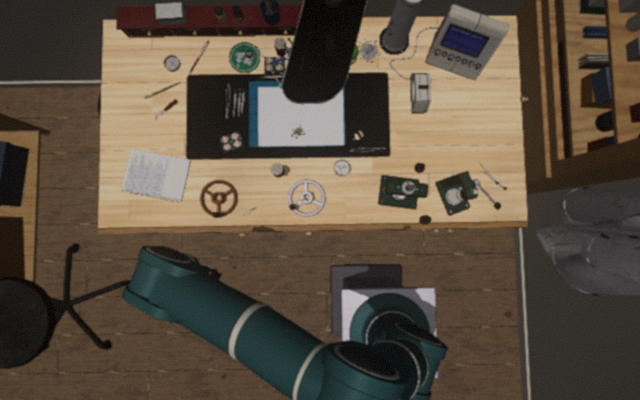

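View pics/side0.png

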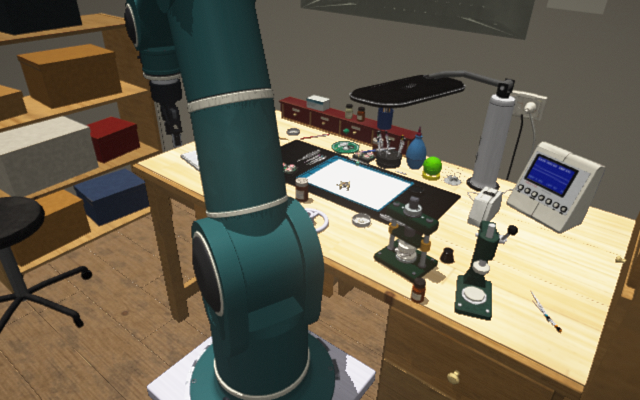

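The top view shows the aluminium wheel at (307,197), a brown decoy at (219,198), the screw press at (402,190) and a lever press at (460,193). I'll zoom in on the wheel and the screw press.

```bash
python3 - <<'E'
from h import *
t=cv2.imread("pics/top0.png"); s=cv2.imread("pics/side0.png")
a=cv2.resize(t[170:225,275:335],(480,440),interpolation=cv2.INTER_CUBIC)
b=cv2.resize(t[170:225,375:435],(480,440),interpolation=cv2.INTER_CUBIC)
c=np.hstack([a,b]); cv2.imwrite("pics/c1.png",cv2.resize(c,(800,367)))
cv2.imwrite("pics/c2.png",cv2.resize(s[190:310,290:470],(800,533),interpolation=cv2.INTER_CUBIC))
p=np.load("top0.npy")
for u,v in[(307,197),(295,207),(402,190),(407,186),(420,168),(425,219),(250,210),(342,168),(279,170)]:print(u,v,p[v,u])
m=(p[...,2]>.004)
for n,(u0,u1,v0,v1) in dict(wheel=(285,330,176,220),press=(378,430,172,212)).items():
    q=p[v0:v1,u0:u1].reshape(-1,3); 
    print(n,np.nanmin(q,0),np.nanmax(q,0))
E
```

```text
307 197 [ 0.46553881  0.27142523 -0.00203719]
295 207 [0.43124175 0.3129428  0.00378431]
402 190 [ 0.46975909 -0.02304193  0.17276399]
407 186 [ 0.47883336 -0.03210321  0.20303416]
420 168 [ 0.55674981 -0.11629042  0.02915618]
425 219 [ 0.38238113 -0.12159533  0.05143769]
250 210 [0.42304149 0.46653088 0.00916464]
342 168 [ 0.56492772  0.14831854 -0.00148513]
279 170 [0.55053868 0.36025307 0.07280027]
wheel [ 0.38818912  0.19408023 -0.0093526 ] [0.53982707 0.34843481 0.06584554]
press [ 0.4105607 -0.1558825 -0.009869 ] [0.54962169 0.0293196  0.20303416]
```

View pics/c1.png

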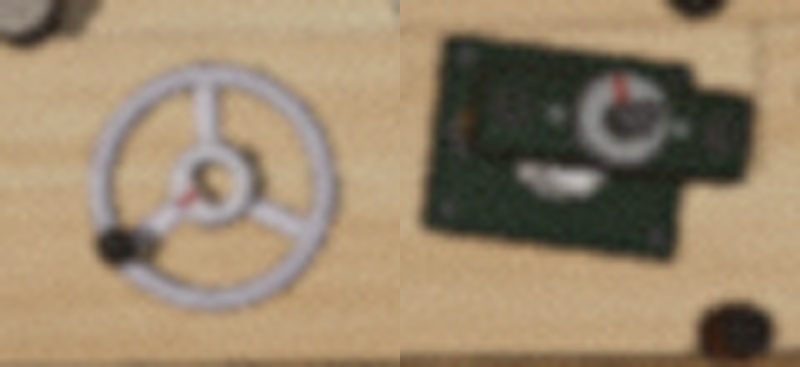

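View pics/c2.png

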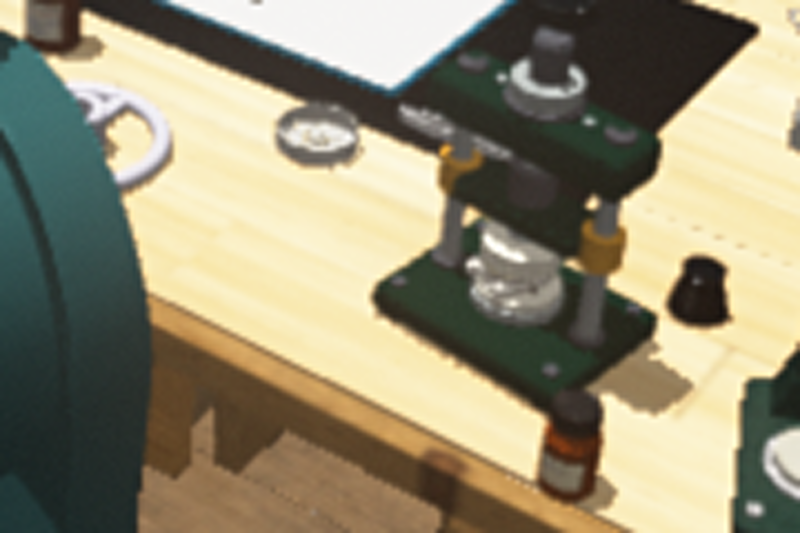

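The left crop shows the wheel centred near pixel (306.8,198), its handle near (292.7,206.5) and the hub's red mark near (303.2,199.5). The right crop shows the collar near (408.3,187.7) with its red mark towards image-up at about (408.1,183.2). The side crop shows the press, a bright collar and the vial in front. Next I'll measure these to sub-pixel accuracy.

```bash
cat >> h.py <<'E'
def ray(name,uv,z):
    c=eyes.camera_info(name);K=np.array(c["mtx"]);uv=np.atleast_2d(np.array(uv,float))
    d=np.c_[(uv-K[:2,2])/K[0,0],np.ones(len(uv))]@R.from_rotvec(c["orientation"]).as_matrix().T
    o=np.array(c["xyz"]); return o+d*((z-o[2])/d[:,2])[:,None]
def fitc(P,r=None,it=3):
    from scipy.optimize import least_squares
    P=P[:,:2]; f=lambda q:np.hypot(*(P-q[:2]).T)-(q[2] if r is None else r)
    s=least_squares(f,np.r_[P.mean(0),r or .05],loss="soft_l1",f_scale=.002); return s.x,np.std(s.fun)
def wpix(mask,w,off):
    v,u=np.nonzero(mask); w=w[v,u]; return np.array([(u*w).sum()/w.sum()+off[0],(v*w).sum()/w.sum()+off[1]])
def red(im,box):
    u0,u1,v0,v1=box; q=im[v0:v1,u0:u1].astype(float); w=q[...,2]-np.maximum(q[...,1],q[...,0]); 
    m=w>20; return wpix(m,w,(u0,v0)),m.sum(),w.max()
E
python3 - <<'E'
from h import *
im=np.mean([eyes.camera("top")[0].astype(float) for _ in range(6)],0).astype(np.uint8)
cv2.imwrite("pics/topavg.png",im)
q=im.astype(float); sat=q.max(2)-q.min(2); val=q.max(2)
hsv=cv2.cvtColor(im,cv2.COLOR_BGR2HSV)
b=(285,330,176,222); u0,u1,v0,v1=b
m=((hsv[...,1]<60)&(val>110))[v0:v1,u0:u1]
print(m.sum())
for l in m.astype(int): print(''.join('.#'[x] for x in l))
v,u=np.nonzero(m); P=ray("top",np.c_[u+u0,v+v0],.006)
c0=P.mean(0)
for _ in range(3):
    d=np.hypot(*(P-c0)[:,:2].T); s=(d>.045)&(d<.07); f,e=fitc(P[s]); c0=np.r_[f[:2],0]
print("wheel",f,e,s.sum())
dk=(val<60)[v0:v1,u0:u1]; w=(60-val)[v0:v1,u0:u1]; uv=wpix(dk,w,(u0,v0)); print("handle",uv,dk.sum(),ray("top",uv,.055),ray("top",uv,.063))
r,n,x=red(im,b); print("hubred",r,n,x,ray("top",r,.030))
b=(395,425,176,202); u0,u1,v0,v1=b
m=((hsv[...,1]<70)&(val>85))[v0:v1,u0:u1]
for l in m.astype(int): print(''.join('.#'[x] for x in l))
r,n,x=red(im,b); print("colred",r,n,x,ray("top",r,.172))
v,u=np.nonzero(m); P=ray("top",np.c_[u+u0,v+v0],.172); c0=P.mean(0); print(c0)
E
```

```text
607
.............................................
.............................................
.............................................
..................#######....................
...............##############................
.............##################..............
...........######################............
..........##############.#########...........
.........#######..#####.....#######..........
........######.....####.......######.........
.......######......####........######........
......#####........####.........#####........
.....#####.........####..........#####.......
.....#####.........####...........#####......
.....####..........####............####......
....####...........######..........####......
....####.........#########..........####.....
....####........###########.........####.....
...####.........############........####.....
...####........#####....####........#####....
...####........#####....#####.......#####....
...####........#####.....###.........####....
...####........####.....####.........####....
...####........###..#...######.......#
[... 1507 characters left out ...]
##..#####...........
........####..#####...........
.......######.##..............
...#...####...................
...#...####...................
.......####.......##..........
.......####.......##.##.......
.......#####....####..........
........###########...........
.........#########............
..........#######.............
..............................
#########.....................
##########....................
##########....................
#########.....................
....####......................
..............................
..............................
colred [415.51327731 182.87260504] 119 49.0 [[ 0.49104535 -0.06518056  0.172     ]]
[ 0.46887174 -0.03196531  0.172     ]
```

```bash
python3 - <<'E'
from h import *
im=cv2.imread("pics/topavg.png"); q=im.astype(float); g=q.max(2)
w=np.clip((q[...,2]-q[...,1])-1.5*np.maximum(q[...,1]-q[...,0],0)-8,0,None)
def redc(b):
    u0,u1,v0,v1=b; s=w[v0:v1,u0:u1]; print(s.astype(int)); return wpix(s>0,s,(u0,v0))
hr=redc((298,308,194,206)); print(hr,ray("top",hr,.030))
cr=redc((402,415,179,188)); print(cr,ray("top",cr,.172))
# collar: edge fit at half level
b=(398,420,177,199);u0,u1,v0,v1=b
print(q[v0:v1,u0:u1].max(2).astype(int))
# spokes
c=np.array([.46328,.27381])
hsv=cv2.cvtColor(im,cv2.COLOR_BGR2HSV); m=(hsv[...,1]<60)&(g>110)
v,u=np.nonzero(m); k=(u>285)&(u<330)&(v>176)&(v<222); P=ray("top",np.c_[u,v][k],.009)[:,:2]-c
r=np.hypot(*P.T); a=np.degrees(np.arctan2(P[:,1],P[:,0])); s=(r>.027)&(r<.048)
for t in(5,125,-115):
    d=(a[s]-t+180)%360-180; z=abs(d)<22; print(t,np.mean(d[z]),np.median(d[z]),z.sum())
E
```

```text
[[ 0  0  0  0  0  0  0  0  0  0]
 [ 0  0  0  0  0  0  0  0  0  0]
 [ 0  0  0  0  0  0  0  0  0  0]
 [ 0  0  0  0  0  3  0  0  0  0]
 [ 0  0  0  0  8 21 11  0  0  0]
 [ 0  0  0  5 24 39 20  0  0  0]
 [ 0  0  0 15 29 29 12  0  0  0]
 [ 0  2  1  4  8  7  0  0  0  0]
 [ 0  0  0  0  0  0  0  0  0  0]
 [ 0  0  1  0  0  0  0  0  0  0]
 [ 0  0  0  0  0  0  0  0  0  0]
 [ 0  0  0  0  0  0  0  0  0  0]]
[302.6177686  199.36363636] [[0.45539542 0.2853965  0.03      ]]
[[ 0  0  0  0  0  0  0  0  0  0  0  0  0]
 [ 0  0  0  0  0  0  0  0  0  0  0  0  0]
 [ 0  0  0  0  0 18 14  0  0  0  0  0  0]
 [ 0  0  0  0  7 29 29  4  0  0  0  0  0]
 [ 0  0  0  0  1 30 33  7  0  0  0  0  0]
 [ 0  0  0  0  0 24 32  7  0  0  0  0  0]
 [ 0  0  0  0  0  8 14  4  0  0  0  0  0]
 [ 0  0  0  0  0  0  2  0  0  0  0  0  0]
 [ 0  0  0  0  0  0  0  0  0  0  0  0  0]]
[407.60225141 182.94746717] [[ 0.49116766 -0.04098073  0.172     ]]
[[ 90  99 103 107 118 132 139 145 159 167 169 171 173 177 183 188 192 192
  192 194 193 194]
 [ 45  47  49  51  58  69  75  79  90  99  99 102 116 131 145 158 166 167
  169 172 180 190]
 [ 41
[... 1295 characters left out ...]
]
 [ 39  35  37  36  43  53  70  89 111 123 124 123 119 104  80  57  49  46
   47  45  46  45]
 [ 67  57  50  50  49  50  52  60  69  79  80  82  79  66  50  43  43  44
   44  45  45  44]
 [125 119 116 114 111  97  80  60  45  44  44  44  41  40  34  33  38  38
   40  37  40  39]
 [159 167 172 176 172 150 121  82  48  35  35  34  36  33  34  32  36  34
   33  39  48  51]
 [146 162 175 182 183 157 118  78  50  42  42  43  43  38  39  40  37  38
   40  65  97 113]
 [119 131 140 145 144 120  85  58  47  45  46  47  45  46  45  45  45  42
   53 105 154 175]]
5 -1.538276144043217 -0.5522692950282249 25
125 -2.1950696517405515 -3.2026762197582457 18
-115 -0.34364173139041215 -0.5191418740237737 25
```

```bash
python3 - <<'E'
from h import *
c=ray("top",(407.95,187.2),.172)[0];r=ray("top",(407.6,182.95),.172)[0];d=r-c
print(c,d,np.degrees(np.arctan2(d[1],d[0])))
# depth check spindle & wheel hub, side cam collar
s=env.sense();M=R.from_rotvec(s["ee_rot"]).as_matrix();print(M,s["time"])
p=np.load("side0.npy");z=p[...,2];k=(abs(z-.172)<.006)&(abs(p[...,0]-.48)<.04)&(abs(p[...,1]+.035)<.04)
print(k.sum(),p[k].mean(0),p[k].min(0),p[k].max(0))
im=cv2.imread("pics/side0.png");v,u=np.nonzero(k);print(u.min(),u.max(),v.min(),v.max())
b=(398,430,190,222);print(im[b[2]:b[3],b[0]:b[1]].max(2))
E
```

```text
[ 0.47812453 -0.04163313  0.172     ] [0.01303547 0.00065953 0.        ] 2.896432094711263
[[-9.09039481e-01  4.16709991e-01 -7.10830458e-05]
 [ 4.16709995e-01  9.09039448e-01 -2.47233530e-04]
 [-3.84073892e-05 -2.54366055e-04 -9.99999967e-01]] 0.4
113 [ 0.47039538 -0.04782232  0.17154049] [ 0.45620455 -0.0656438   0.16603924] [ 0.4953085  -0.02474397  0.17789497]
404 421 204 213
[[245 246 248 ...  39  40  40]
 [246 248 244 ...  40  40  40]
 [249 243 218 ...  40  39  39]
 ...
 [ 46  44  44 ...  96  87  74]
 [ 71  51  46 ...  91  97  98]
 [117  92  70 ...  66  81  90]]
```

```bash
cat >> h.py <<'E'
def go(xyz,ydeg):
    "shift/turn in current tool axes to reach TCP xyz, tool down with y axis at world angle ydeg"
    s=env.sense();A=R.from_rotvec(s["ee_rot"]);a=np.radians(ydeg)
    y=np.array([np.cos(a),np.sin(a),0]);z=np.array([0,0,-1.]);B=R.from_matrix(np.c_[np.cross(y,z),y,z])
    t=A.as_matrix().T@(np.array(xyz)-s["eef_pos"]); w=(A.inv()*B).as_rotvec()
    print("t",round(s["time"],2),"pos",s["eef_pos"].round(4),"shift",t.round(4),"turn",w.round(4),"F",s["force"].round(1),"w",round(s["gripper_width"],4),"gf",round(s["grasp_force"],1))
E
python3 - <<'E'
from h import *
go((.4633,.2738,.11),34); go((.4633,.2738,.011),34)
p=np.load("top0.npy")[165:220,436:505].reshape(-1,3);k=p[:,2]>.06;print(p[k].min(0),p[k].max(0)); k=p[:,2]>.15;print(k.sum(),p[k].min(0),p[k].max(0))
p=np.load("side0.npy")[215:320,445:525].reshape(-1,3);k=(p[:,2]>.1)&(p[:,0]<.6);print(p[k].min(0),p[k].max(0))
E
```

```text
t 0.4 pos [0.2604 0.5681 0.2312] shift [-0.3071 -0.183   0.1212] turn [-2.000e-04  1.000e-04  5.476e-01] F [-0.5  0.   0.5] w 0.0853 gf 0.0
t 0.4 pos [0.2604 0.5681 0.2312] shift [-0.3071 -0.1829  0.2202] turn [-2.000e-04  1.000e-04  5.476e-01] F [-0.5  0.   0.5] w 0.0853 gf 0.0
[ 0.40474158 -0.28698964  0.06001971] [ 0.52504093 -0.19231592  0.25790408]
582 [ 0.40474158 -0.28698964  0.15000902] [ 0.52504093 -0.19328145  0.25790408]
[ 0.40290792 -0.29216693  0.10005748] [ 0.52515325 -0.19579823  0.25545517]
```

Emit:
apply_moves --pt "-0.1 -0.06 0.04 0 0 0.15 100" --pt "-0.2 -0.12 0.08 0 0 0.3 100" --pt "-0.307 -0.183 0.12 0 0 0.45 100" --pt "-0.307 -0.183 0.12 0 0 0.5476 100" --pt "-0.307 -0.183 0.12 0 0 0.5476 100" --pt "-0.307 -0.183 0.12 0 0 0.5476 100" --pt "-0.307 -0.183 0.12 0 0 0.5476 100" --pt "-0.307 -0.183 0.12 0 0 0.5476 100"

```text
time: 1.2
eef_pos: [0.4649, 0.27, 0.1104]
ee_rot: [1.479, 2.771, -0.002]
force: [-0.2, 1.3, 0.8]
gripper_width: 0.0854
grasp_force: 0.0
```

```bash
python3 - <<'E'
from h import *
go((.4633,.2738,.011),34)
im,p=cloud("side");cv2.imwrite("pics/s1.png",cv2.resize(im[120:280,220:420],(800,640))[:600]);
E
```

```text
t 1.2 pos [0.4649 0.27   0.1104] shift [0.0041 0.0009 0.0994] turn [-0.0009  0.0012 -0.0035] F [-0.2  1.3  0.8] w 0.0854 gf 0.0
```

Emit:
apply_moves --pt "0 0 0 0 0 0 100" --pt "0 0 0 0 0 0 100"

```text
time: 1.45
eef_pos: [0.463, 0.2746, 0.1115]
ee_rot: [-1.474, -2.774, -0.001]
force: [-0.1, 0.7, -0.2]
gripper_width: 0.0855
grasp_force: 0.0
```

```bash
python3 - <<'E'
from h import *
go((.4633,.2738,.011),34)
E
```

```text
t 1.45 pos [0.463  0.2746 0.1115] shift [-0.0009 -0.0002  0.1005] turn [ 0.0002 -0.0003  0.0006] F [-0.1  0.7 -0.2] w 0.0855 gf 0.0
```

Emit:
apply_moves --pt "-0.0005 0 0.04 0 0 0 100" --pt "-0.0005 0 0.075 0 0 0 100" --pt "-0.0005 0 0.1 0 0 0 100" --pt "-0.0005 0 0.1 0 0 0 100" --pt "-0.0005 0 0.1 0 0 0 40" --pt "-0.0005 0 0.1 0 0 0 0" --pt "-0.0005 0 0.1 0 0 0 0" --pt "-0.0005 0 0.1 0 0 0 0" --grip_force 70

```text
time: 2.25
eef_pos: [0.4641, 0.2741, 0.013]
ee_rot: [1.474, 2.773, 0.003]
force: [-5.2, -0.5, 17.5]
gripper_width: 0.0403
grasp_force: 68.7
```

Emit:
apply_moves --pt "0 0 0 0 0 0 0" --pt "0 0 0 0 0 0 0" --pt "0 0 0 0 0 0 0"

```text
time: 2.55
eef_pos: [0.4641, 0.2741, 0.013]
ee_rot: [1.474, 2.773, 0.003]
force: [-5.8, -1.1, 18.3]
gripper_width: 0.0405
grasp_force: 68.8
```

Emit:
apply_moves --pt "0 0 -0.02 0 0 0 0" --pt "0 0 -0.05 0 0 0 0" --pt "0 0 -0.09 0 0 0 0" --pt "0 0 -0.14 0 0 0 0" --pt "0 0 -0.19 0 0 0 0" --pt "0 0 -0.23 0 0 0 0" --pt "0 0 -0.23 0 0 0 0" --pt "0 0 -0.23 0 0 0 0"

```text
time: 3.35
eef_pos: [0.4634, 0.2735, 0.2421]
ee_rot: [1.474, 2.773, 0.003]
force: [-0.8, 0.3, -4.2]
gripper_width: 0.0399
grasp_force: 73.0
```

```bash
python3 - <<'E'
from h import *
go((.478,-.0415,.243),-87)
im,p=cloud("side");cv2.imwrite("pics/s2.png",cv2.resize(im[80:240,220:420],(800,600)))
E
```

```text
t 3.35 pos [0.4634 0.2735 0.2421] shift [-0.2693 -0.1641 -0.0013] turn [ 7.0000e-04 -2.0000e-03  2.1119e+00] F [-0.8  0.3 -4.2] w 0.0399 gf 73.0
```

View pics/s2.png

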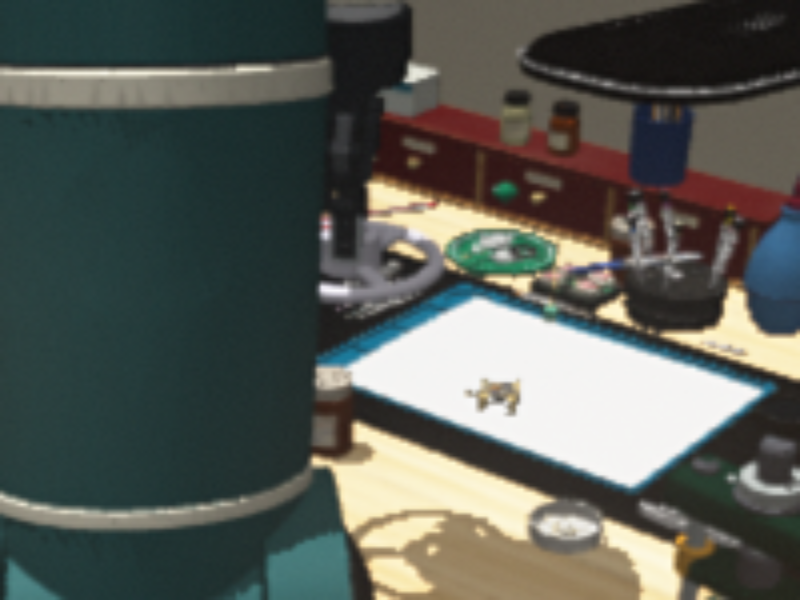

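The side view shows the wheel held level by its hub, at about (350,260) in the crop. I'll carry it over to the press.

Emit:
apply_moves --pt "-0.03 -0.02 0 0 0 0.15 0" --pt "-0.07 -0.043 0 0 0 0.3 0" --pt "-0.11 -0.067 0 0 0 0.45 0" --pt "-0.15 -0.09 0 0 0 0.6 0" --pt "-0.19 -0.115 0 0 0 0.75 0" --pt "-0.23 -0.14 0 0 0 0.9 0" --pt "-0.269 -0.164 0 0 0 1.05 0" --pt "-0.269 -0.164 0 0 0 1.2 0"

```text
time: 4.2
eef_pos: [0.4768, -0.0471, 0.2403]
ee_rot: [2.793, 1.437, -0.004]
force: [-0.5, 0.8, -2.2]
gripper_width: 0.0402
grasp_force: 73.0
```

```bash
python3 - <<'E'
from h import *
go((.478,-.0415,.243),-87)
E
```

```text
t 4.2 pos [ 0.4768 -0.0471  0.2403] shift [ 0.0053 -0.0023 -0.0027] turn [0.0009 0.0026 0.8981] F [-0.5  0.8 -2.2] w 0.0402 gf 73.0
```

Emit:
apply_moves --pt "0 0 0 0 0 0.15 0" --pt "0 0 0 0 0 0.3 0" --pt "0 0 0 0 0 0.45 0" --pt "0 0 0 0 0 0.6 0" --pt "0 0 0 0 0 0.75 0" --pt "0 0 0 0 0 0.9 0" --pt "0 0 0 0 0 0.912 0" --pt "0 0 0 0 0 0.912 0"

```text
time: 5.0
eef_pos: [0.4775, -0.0412, 0.2405]
ee_rot: [3.14, 0.088, -0.002]
force: [0.6, -0.1, -2.4]
gripper_width: 0.04
grasp_force: 72.9
```

```bash
python3 - <<'E'
from h import *
go((.478,-.0415,.243),-87)
t,_=cloud("top");s,p=cloud("side")
np.save("s3.npy",p);cv2.imwrite("pics/t3f.png",t);cv2.imwrite("pics/s3f.png",s)
a=cv2.resize(t[160:220,372:447],(400,320),interpolation=cv2.INTER_CUBIC);b=cv2.resize(s[150:270,360:480],(320,320),interpolation=cv2.INTER_CUBIC)
cv2.imwrite("pics/c3.png",np.hstack([a,b]))
E
```

```text
t 5.0 pos [ 0.4775 -0.0412  0.2405] shift [ 0.0005  0.0004 -0.0025] turn [0.0005 0.0016 0.0039] F [ 0.6 -0.1 -2.4] w 0.04 gf 72.9
```

View pics/c3.png

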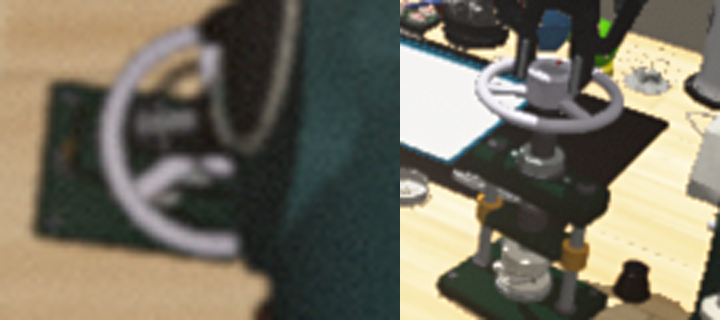

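The top crop shows the left half of the wheel over the press. The side crop shows the wheel level above the spindle, with the rim at about (550,95) and the spindle and collar at about (543,150). I'll measure both relative to the collar.

```bash
cat > m.py <<'E'
from h import *
def meas(name,im,p,z,zc,rad,tol,near=(.478,-.0415)):
    q=im.astype(float);val=q.max(2);sat=(val-q.min(2))
    m=(sat<35)&(val>85)&(abs(p[...,2]-z)<.02)
    v,u=np.nonzero(m);P=ray(name,np.c_[u,v],zc);c=np.r_[near,0]
    for _ in range(5):
        d=np.hypot(*(P-c)[:,:2].T);s=abs(d-rad)<tol;f,e=fitc(P[s]);c=np.r_[f[:2],0]
    print(name,f,e,s.sum());return f
E
python3 - <<'E'
from m import *
s=cv2.imread("pics/s3f.png");p=np.load("s3.npy");s0=cv2.imread("pics/side0.png");p0=np.load("side0.npy")
t=cv2.imread("pics/t3f.png")
for zc in(.229,.234,.239):meas("side",s,p,.234,zc,.058,.01)
z=np.full((400,640,3),0.);z[:155]=9;z[215:]=9;z[:,:385]=9;z[:,430:]=9
for zc in(.229,.234,.239):meas("top",t,z,0,zc,.058,.01)
k=(abs(p[...,2]-.234)<.012)&(np.hypot(p[...,0]-.478,p[...,1]+.0415)>.052)&(np.hypot(p[...,0]-.478,p[...,1]+.0415)<.064);print(k.sum(),p[k].mean(0))
a=np.c_[p[k][:,:2],np.ones(k.sum())];print("plane",np.linalg.lstsq(a,p[k][:,2],rcond=None)[0])
# collar side: silhouettes
print(s0[200:216,398:428].max(2))
k=(p0[...,2]>.166)&(p0[...,2]<.2)&(np.hypot(p0[...,0]-.478,p0[...,1]+.0415)<.03)
for v in range(190,222):
    u=np.nonzero(k[v])[0]
    if len(u):print(v,u.min(),u.max(),p0[v,u,2].mean().round(3),end=" | ")
E
```

```text
side [ 0.4872091  -0.03933605  0.05934177] 0.005118262669406069 449
side [ 0.47993738 -0.04233588  0.05888637] 0.0049481114546716136 442
side [ 0.47103127 -0.04618633  0.05839638] 0.004978860614933267 448
top [ 0.47678287 -0.04178865  0.05799686] 0.004442057464935858 327
top [ 0.47629635 -0.04063749  0.05775115] 0.004423246078374568 327
top [ 0.47580984 -0.03948631  0.05750543] 0.004404434822488562 327
368 [ 0.45870357 -0.04951707  0.23696146]
plane [0.01195335 0.0039888  0.23167593]
[[ 46  46  47  47  46  45  45  47  47  44  44  49  61  71  79  82  84  83
   73  71  67  50  43  42  41  41  41  42  40  40]
 [ 53  48  46  48  45  46  46  45  44  46  46  50  56  59  62  61  67  72
   64  62  54  43  42  41  41  41  41  41  41  39]
 [ 70  66  53  46  45  44  44  44  43  48  63  58  57  56  56  54  56  58
   56  53  51  43  43  42  39  42  41  44  41  42]
 [ 84  76  66  59  49  44  46  46  67 108 121  81  57  56  58  57  55  55
   56  54  51  46  40  42  42  43  40  42  39  39]
 [ 88  71  64  62  62  56  51  86 143 198 183 102  60  57  56  56  55  55
   55  56  85  74  48  40  41  43  43
[... 1048 characters left out ...]
 97  91  86  84  83  86  86  84  83  82
   85  84  84  81  73  59  51  48  41  41  43  43]
 [ 45  48  48  52  57  58  54  68  90  91  88  86  85  82  85  88  89  85
   86  83  80  73  68  57  56  59  53  45  41  42]
 [ 46  46  46  47  49  52  47  48  57  71  88  94  82  82  88  93  93  85
   84  77  70  64  67  63  71  64  57  60  54  47]]
196 412 412 0.198 | 197 411 415 0.197 | 198 410 418 0.197 | 199 410 418 0.197 | 200 409 418 0.195 | 201 409 418 0.193 | 202 409 418 0.19 | 203 409 418 0.188 | 204 406 417 0.182 | 205 405 418 0.179 | 206 405 420 0.176 | 207 405 420 0.175 | 208 404 421 0.173 | 209 405 420 0.172 | 210 405 420 0.171 | 211 407 420 0.171 | 212 407 419 0.169 | 213 409 419 0.167 |
```

```bash
python3 - <<'E'
from h import *
c=eyes.camera_info("side");M=R.from_rotvec(c["orientation"]).as_matrix();K=c["mtx"]
def pr(X):
    q=M.T@(np.array(X)-c["xyz"]);return (K@q/q[2])[:2],q[2]
print(pr((.478,-.0416,.172)),pr((.4763,-.0406,.234)),pr((.48,-.0423,.234)),pr((.478,-.0416,.198)));print(M[:,0])
E
```

```text
(array([411.4933617 , 206.63148656]), np.float64(1.078249093767253)) (array([414.12930338, 184.12503641]), np.float64(1.0458881610783517)) (array([415.53172212, 183.76114299]), np.float64(1.0475537533614396)) (array([412.88032601, 197.29967032]), np.float64(1.0649519358126898))
[ 0.6111483  -0.79118016  0.02305882]
```

Emit:
apply_moves --pt "0.0018 0.001 0.01 0 0 0 0" --pt "0.0018 0.001 0.02 0 0 0 0" --pt "0.0018 0.001 0.025 0 0 0 0" --pt "0.0018 0.001 0.028 0 0 0 0" --pt "0.0018 0.001 0.031 0 0 0 0" --pt "0.0018 0.001 0.033 0 0 0 0" --pt "0.0018 0.001 0.034 0 0 0 0" --pt "0.0018 0.001 0.034 0 0 0 0"

```text
time: 5.9
eef_pos: [0.4798, -0.0422, 0.2073]
ee_rot: [3.14, 0.082, -0.0]
force: [0.4, 0.0, -3.0]
gripper_width: 0.04
grasp_force: 73.0
```

Emit:
apply_moves --pt "0 0 0.002 0 0 0 0" --pt "0 0 0.004 0 0 0 0" --pt "0 0 0.005 0 0 0 0" --pt "0 0 0.005 0 0 0 0"

```text
time: 6.3
eef_pos: [0.4798, -0.0422, 0.2022]
ee_rot: [3.14, 0.082, -0.0]
force: [-0.6, -0.3, -3.5]
gripper_width: 0.0403
grasp_force: 73.0
```

Emit:
apply_moves --pt "0 0 0.002 0 0 0 0" --pt "0 0 0.004 0 0 0 0" --pt "0 0 0.006 0 0 0 0" --pt "0 0 0.008 0 0 0 0" --pt "0 0 0.008 0 0 0 0"

```text
time: 6.8
eef_pos: [0.4797, -0.0422, 0.194]
ee_rot: [3.14, 0.082, -0.001]
force: [-0.3, -0.4, -3.6]
gripper_width: 0.0401
grasp_force: 73.0
```

Emit:
apply_moves --pt "0 0 0.002 0 0 0 0" --pt "0 0 0.004 0 0 0 0" --pt "0 0 0.006 0 0 0 0" --pt "0 0 0.008 0 0 0 0" --pt "0 0 0.009 0 0 0 0" --pt "0 0 0.009 0 0 0 0"

```text
time: 7.4
eef_pos: [0.4797, -0.0422, 0.1852]
ee_rot: [3.14, 0.082, -0.0]
force: [-2.6, -0.5, -3.9]
gripper_width: 0.0403
grasp_force: 72.8
```

Emit:
apply_moves --pt "0 0 0.001 0 0 0 0" --pt "0 0 0.002 0 0 0 0" --pt "0 0 0.003 0 0 0 0" --pt "0 0 0.003 0 0 0 0"

```text
time: 7.8
eef_pos: [0.4801, -0.0422, 0.1847]
ee_rot: [-3.138, -0.081, -0.001]
force: [-28.2, 2.2, 62.1]
gripper_width: 0.0403
grasp_force: 80.2
```

```bash
python3 - <<'E'
from h import *
go((.4797,-.0422,.184),-87)
s,p=cloud("side");cv2.imwrite("pics/c4.png",cv2.resize(s[170:250,360:480],(800,533),interpolation=cv2.INTER_CUBIC))
E
```

```text
t 7.8 pos [ 0.4801 -0.0422  0.1847] shift [-0.0004 -0.0001  0.0007] turn [-0.0021 -0.0006 -0.0005] F [-28.2   2.2  62.1] w 0.0403 gf 80.2
```

View pics/c4.png

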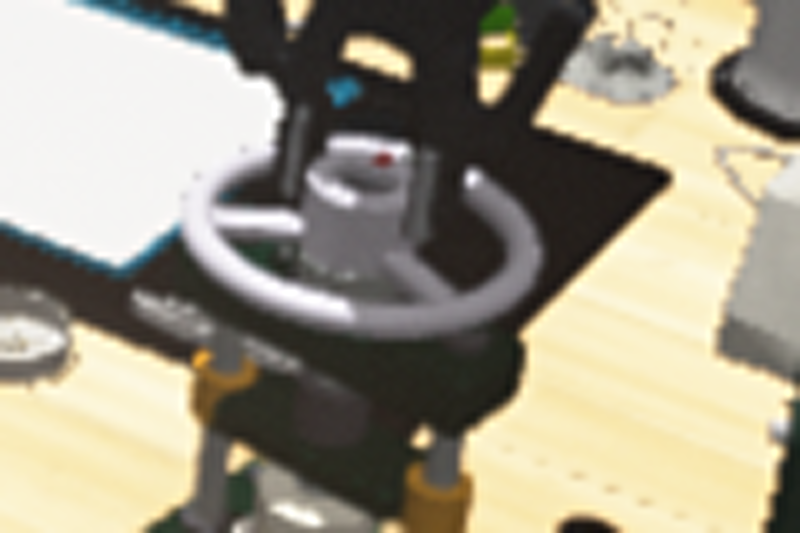

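The side crop shows the wheel seated on the collar, hub at (355,215) and its red mark at the back at (383,158). I'll relieve the pressure, then let go.

Emit:
apply_moves --pt "0 0 -0.002 0 0 0 0" --pt "0 0 -0.0024 0 0 0 0" --pt "0 0 -0.0024 0 0 0 30" --pt "0 0 -0.0024 0 0 0 100" --pt "0 0 -0.0024 0 0 0 100" --pt "0 0 -0.0024 0 0 0 100" --pt "0 0 -0.0024 0 0 0 100" --pt "0 0 -0.01 0 0 0 100" --grip_force 40

```text
time: 8.65
eef_pos: [0.4795, -0.0421, 0.192]
ee_rot: [3.14, 0.082, -0.002]
force: [-0.8, -0.0, -0.4]
gripper_width: 0.0855
grasp_force: 0.0
```

Emit:
apply_moves --pt "0 0 -0.02 0 0 0 100" --pt "0 0 -0.05 0 0 0 100" --pt "0 0 -0.08 0 0 0 100" --pt "-0.04 0 -0.11 0 0 0 100" --pt "-0.08 0 -0.12 0 0 0 100" --pt "-0.12 0 -0.12 0 0 0 100" --pt "-0.12 0 -0.12 0 0 0 100" --pt "-0.12 0 -0.12 0 0 0 100"

```text
time: 9.45
eef_pos: [0.36, -0.0485, 0.3132]
ee_rot: [-3.139, -0.082, -0.004]
force: [0.5, 0.2, 0.2]
gripper_width: 0.0855
grasp_force: 0.0
```

```bash
python3 - <<'E'
from m import *
t,pt=cloud("top");s,p=cloud("side");np.save("s5.npy",p);cv2.imwrite("pics/t5f.png",t);cv2.imwrite("pics/s5f.png",s)
meas("side",s,p,.178,.178,.058,.01)
k=(abs(p[...,2]-.178)<.015)&(abs(np.hypot(p[...,0]-.478,p[...,1]+.0415)-.058)<.008)
a=np.c_[p[k][:,:2]-[.478,-.0415],np.ones(k.sum())];print("plane",np.linalg.lstsq(a,p[k][:,2],rcond=None)[0],k.sum())
k=(p[...,2]>.205)&(p[...,2]<.245)&(np.hypot(p[...,0]-.478,p[...,1]+.0415)<.08);print(k.sum(),np.nanmean(p[k],0),p[k].max(0))
k=(pt[...,2]>.215)&(pt[...,2]<.245)&(np.hypot(pt[...,0]-.478,pt[...,1]+.0415)<.08);print(k.sum(),np.nanmean(pt[k],0))
a=cv2.resize(t[160:220,372:447],(400,320),interpolation=cv2.INTER_CUBIC);b=cv2.resize(s[170:270,370:470],(400,400),interpolation=cv2.INTER_CUBIC)
cv2.imwrite("pics/c5.png",np.hstack([cv2.copyMakeBorder(a,0,80,0,0,0),b]))
go((.535,-.0385,.24),-87)
E
```

```text
side [ 0.48175281 -0.04363433  0.05851149] 0.00492562404449637 518
plane [0.01753195 0.00393823 0.18131756] 543
104 [ 0.5317484  -0.04359779  0.2202656 ] [ 0.54593443 -0.03182719  0.23437785]
41 [ 0.53509616 -0.03635051  0.22871297]
t 9.55 pos [ 0.3606 -0.0485  0.3126] shift [ 0.1747 -0.0009  0.0726] turn [ 0.0003 -0.0003 -0.0004] F [ 0.3 -0.6 -0.6] w 0.0856 gf 0.0
```

View pics/c5.png

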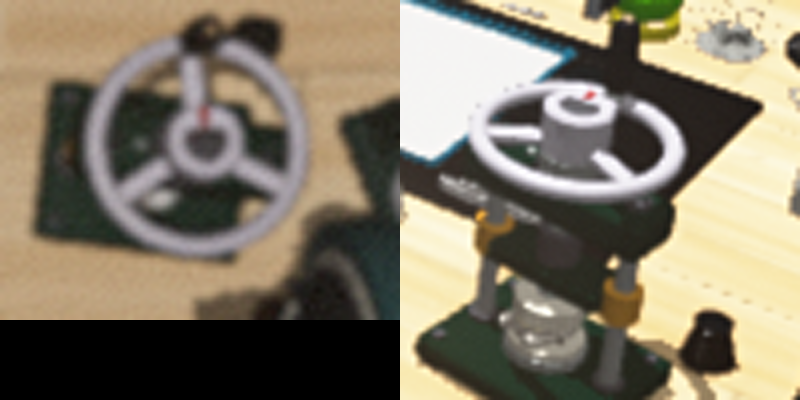

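The top crop shows the handle at (203,35) and the hub's red mark at (205,113), both towards +x. The side crop shows the wheel level and seated. Now I'll grip the handle.

Emit:
apply_moves --pt "0.045 0 0 0 0 0 100" --pt "0.09 0 0 0 0 0 100" --pt "0.135 0 0 0 0 0 100" --pt "0.176 0 0 0 0 0 100" --pt "0.176 0 0.02 0 0 0 100" --pt "0.176 0 0.06 0 0 0 100" --pt "0.176 0 0.09 0 0 0 100" --pt "0.176 0 0.09 0 0 0 100"

```text
time: 10.35
eef_pos: [0.5345, -0.0393, 0.2183]
ee_rot: [3.138, 0.082, -0.011]
force: [-0.6, 0.7, 0.2]
gripper_width: 0.0855
grasp_force: 0.0
```

Emit:
apply_moves --pt "0 0 0.01 0 0 0 100" --pt "0 0 0.017 0 0 0 100" --pt "0 0 0.017 0 0 0 60" --pt "0 0 0.017 0 0 0 30" --pt "0 0 0.017 0 0 0 0" --pt "0 0 0.017 0 0 0 0" --pt "0 0 0.017 0 0 0 0" --pt "0 0 0.017 0 0 0 0" --grip_force 30

```text
time: 11.15
eef_pos: [0.5361, -0.0392, 0.2057]
ee_rot: [-3.14, -0.082, -0.001]
force: [0.8, 0.1, 2.9]
gripper_width: 0.0188
grasp_force: 30.1
```

```bash
python3 - <<'E'
from h import *
go((.5362,-.039,.205),-87)
for k in range(4): cv2.imwrite(f"pics/p{k}.png",eyes.camera("side")[0])
E
```

```text
t 11.15 pos [ 0.5361 -0.0392  0.2057] shift [ 0.0001 -0.0002  0.0007] turn [-0.     -0.0008 -0.0001] F [0.8 0.1 2.9] w 0.0188 gf 30.1
```

Emit:
apply_moves --pt "-0.0009 0.0101 0 0 0 0 0" --pt "-0.0035 0.0198 0 0 0 0 0" --pt "-0.0078 0.029 0 0 0 0 0" --pt "-0.0136 0.0373 0 0 0 0 0" --pt "-0.0207 0.0444 0 0 0 0 0" --pt "-0.029 0.0502 0 0 0 0 0" --pt "-0.0382 0.0545 0 0 0 0 0" --pt "-0.0479 0.0571 0 0 0 0 0"

```text
time: 12.15
eef_pos: [0.4902, -0.1004, 0.2056]
ee_rot: [3.14, 0.08, 0.001]
force: [3.3, -3.1, 5.4]
gripper_width: 0.0192
grasp_force: 30.6
```

```bash
python3 - <<'E'
from h import *
go((.4785+.058*np.cos(np.radians(-77)),-.042+.058*np.sin(np.radians(-77)),.205),-87)
E
```

```text
t 12.15 pos [ 0.4902 -0.1004  0.2056] shift [ 0.0014 -0.0018  0.0006] turn [ 0.0009 -0.0006 -0.0015] F [ 3.3 -3.1  5.4] w 0.0192 gf 30.6
```

Emit:
apply_moves --pt "-0.0101 0.0009 0 0 0 0 0" --pt "-0.0201 0 0 0 0 0 0" --pt "-0.0299 -0.0026 0 0 0 0 0" --pt "-0.0391 -0.0069 0 0 0 0 0" --pt "-0.0474 -0.0127 0 0 0 0 0" --pt "-0.0545 -0.0198 0 0 0 0 0" --pt "-0.0603 -0.0281 0 0 0 0 0" --pt "-0.0646 -0.0373 0 0 0 0 0"

```text
time: 12.95
eef_pos: [0.4223, -0.0662, 0.205]
ee_rot: [3.14, 0.079, -0.004]
force: [-7.1, -5.3, 10.9]
gripper_width: 0.0192
grasp_force: 31.0
```

Emit:
apply_moves --pt "-0.0026 -0.0098 0 0 0 0 0" --pt "-0.0035 -0.0198 0 0 0 0 0" --pt "-0.0026 -0.0299 0 0 0 0 0" --pt "0 -0.0397 0 0 0 0 0" --pt "0.0043 -0.0488 0 0 0 0 0" --pt "0.0101 -0.0571 0 0 0 0 0" --pt "0.0172 -0.0643 0 0 0 0 0" --pt "0.0255 -0.0701 0 0 0 0 0"

```text
time: 13.75
eef_pos: [0.4449, 0.0071, 0.2051]
ee_rot: [-3.139, -0.083, 0.004]
force: [-6.5, 4.7, 10.9]
gripper_width: 0.0194
grasp_force: 31.5
```

Emit:
apply_moves --pt "0 0 0 0 0 0 0" --pt "0 0 0 0 0 0 0"

```text
time: 13.95
eef_pos: [0.4454, 0.0071, 0.2052]
ee_rot: [-3.139, -0.083, 0.002]
force: [-4.0, 9.7, 12.0]
gripper_width: 0.0189
grasp_force: 31.5
```

```bash
python3 - <<'E'
from m import *
go((.4785,-.042,.205),-87)
s=np.mean([eyes.camera("side")[0].astype(float) for k in range(4)],0).astype(np.uint8)
cv2.imwrite("pics/s6f.png",s)
s0=np.mean([cv2.imread(f"pics/p{k}.png").astype(float) for k in range(4)],0).astype(np.uint8)
f=lambda a:cv2.resize(a[205:265,380:445],(390,360),interpolation=cv2.INTER_CUBIC)
cv2.imwrite("pics/c6.png",np.hstack([f(s0),f(s)]))
E
```

```text
t 13.95 pos [0.4454 0.0071 0.2052] shift [0.0304 0.0508 0.0001] turn [-0.0012  0.0016  0.0008] F [-4.   9.7 12. ] w 0.0189 gf 31.5
```

View pics/c6.png

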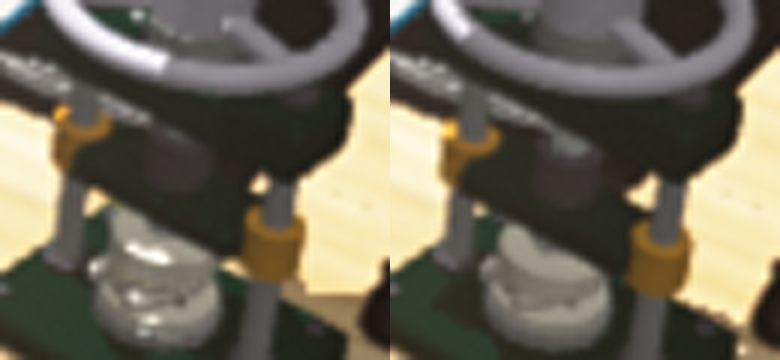

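The crops show the platen lower on the columns: the right-hand guide bush moved from about y=240 to 256 of 360, which matches 8 mm of travel. The die is close to the watch. I'll wind the last 72 degrees.

Emit:
apply_moves --pt "0.0082 -0.0039 0 0 0 0 0" --pt "0.0169 -0.0065 0 0 0 0 0" --pt "0.026 -0.0077 0 0 0 0 0" --pt "0.0351 -0.0075 0 0 0 0 0" --pt "0.044 -0.0058 0 0 0 0 0" --pt "0.0526 -0.0028 0 0 0 0 0" --pt "0.0606 0.0016 0 0 0 0 0" --pt "0.0678 0.0071 0 0 0 0 0"

```text
time: 14.95
eef_pos: [0.5143, 0.0031, 0.2053]
ee_rot: [-3.14, -0.083, 0.001]
force: [1.6, 4.7, 5.5]
gripper_width: 0.019
grasp_force: 30.5
```

Emit:
apply_moves --pt "0 0 0 0 0 0 0" --pt "0 0 0 0 0 0 0" --pt "0 0 0 0 0 0 0"

```text
time: 15.25
eef_pos: [0.5143, 0.0028, 0.2055]
ee_rot: [-3.14, -0.082, -0.001]
force: [3.7, 4.2, 6.1]
gripper_width: 0.0191
grasp_force: 30.6
```

```bash
python3 - <<'E'
from m import *
go((.4785,-.042,.205),-87)
s=np.mean([eyes.camera("side")[0].astype(float) for k in range(4)],0).astype(np.uint8)
cv2.imwrite("pics/s7f.png",s)
L=[np.mean([cv2.imread(f"pics/p{k}.png").astype(float) for k in range(4)],0).astype(np.uint8),cv2.imread("pics/s6f.png"),s]
# sub-pixel vertical shift of bush (platen) and of die, by phase/template with parabola
def shift(a,b,box):
    u0,u1,v0,v1=box;T=cv2.resize(a[v0:v1,u0:u1],None,fx=8,fy=8,interpolation=cv2.INTER_CUBIC)
    S=cv2.resize(b[v0-3:v1+7,u0-2:u1+2],None,fx=8,fy=8,interpolation=cv2.INTER_CUBIC)
    r=cv2.matchTemplate(S,T,cv2.TM_CCOEFF_NORMED);_,m,_,l=cv2.minMaxLoc(r);return (l[0]/8-2,l[1]/8-3,round(m,3))
for n,b in dict(bushR=(418,432,238,253),bushL=(387,400,221,234),die=(397,412,240,248)).items():
    print(n,shift(L[0],L[1],b),shift(L[0],L[2],b),shift(L[1],L[2],b))
f=lambda a:cv2.resize(a[225:265,385:430],(400,356),interpolation=cv2.INTER_CUBIC)
cv2.imwrite("pics/c7.png",np.hstack([f(L[1]),f(s)]))
t=cv2.imread("pics/topavg.png");h=cv2.cvtColor(t,cv2.COLOR_BGR2HSV);m=((t.max(2)<75)).astype(np.uint8);m[:,:375]=0;m[:,424:]=0;m[:173]=0;m[212:]=0
m=cv2.morphologyEx(m,cv2.MORPH_OPEN,np.ones((3,3)));c=max(cv2.findContours(m,0,2)[0],key=cv2.contourArea)
P=ray("top",[(381,178),(378,202),(381,178),(410,182)],.02);print(cv2.minAreaRect(c))
E
```

```text
t 15.25 pos [0.5143 0.0028 0.2055] shift [-0.038   0.0428  0.0005] turn [-0.0004 -0.0005 -0.0001] F [3.7 4.2 6.1] w 0.0191 gf 30.6
bushR (-0.375, 2.25, 0.887) (-0.625, 3.0, 0.805) (-0.125, 0.875, 0.939)
bushL (-0.25, 1.625, 0.857) (-0.375, 2.125, 0.794) (0.0, 0.25, 0.986)
die (-0.375, 2.125, 0.892) (-0.5, 2.875, 0.925) (0.0, 1.0, 0.95)
((401.484619140625, 192.1230926513672), (43.66022491455078, 28.652023315429688), 7.125016689300537)
```

View pics/c7.png

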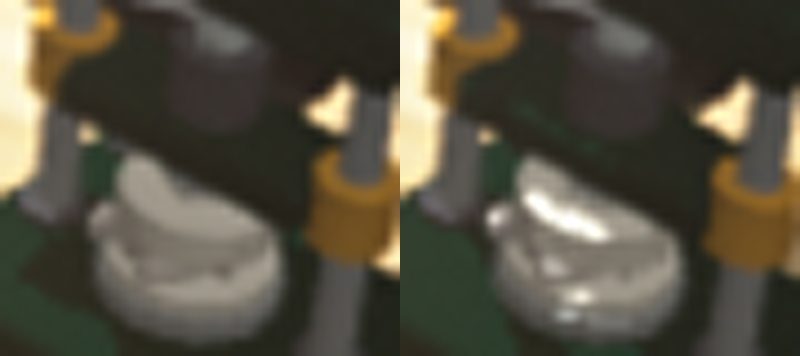

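The right crop shows the platen lower, with the bush about 0.9 px down. The die's lower edge is resting on the watch at about y=240 in both crops, so the spring has given. Winding travel is about 10.4 mm, which puts compression at 0.4–3.9 mm for any allowed start angle. Now I'll let go and withdraw.

Emit:
apply_moves --pt "0 0 0 0 0 0 30" --pt "0 0 0 0 0 0 60" --pt "0 0 0 0 0 0 100" --pt "0 0 0 0 0 0 100" --pt "0 0 0 0 0 0 100" --pt "0 0 -0.02 0 0 0 100" --pt "0 0 -0.05 0 0 0 100" --pt "0 0 -0.09 0 0 0 100"

```text
time: 16.25
eef_pos: [0.5135, 0.0028, 0.2954]
ee_rot: [3.14, 0.082, -0.004]
force: [-0.1, -0.5, 0.3]
gripper_width: 0.0852
grasp_force: 0.0
```

Emit:
apply_moves --pt "-0.04 0 -0.02 0 0 0 100" --pt "-0.08 0 -0.02 0 0 0 100" --pt "-0.12 0 -0.02 0 0 0 100" --pt "-0.15 0 -0.02 0 0 0 100" --pt "-0.15 0 -0.02 0 0 0 100" --pt "-0.15 0 -0.02 0 0 0 100"

```text
time: 16.85
eef_pos: [0.3645, -0.0049, 0.3157]
ee_rot: [-3.139, -0.082, -0.002]
force: [-0.3, -0.4, -0.8]
gripper_width: 0.0854
grasp_force: 0.0
```

```bash
python3 - <<'E'
from m import *
t,pt=cloud("top");s,p=cloud("side");cv2.imwrite("pics/s8f.png",s)
meas("side",s,p,.178,.178,.058,.01)
k=(pt[...,2]>.215)&(pt[...,2]<.245)&(np.hypot(pt[...,0]-.478,pt[...,1]+.0415)<.08)
h=np.nanmean(pt[k],0);print(k.sum(),h,np.degrees(np.arctan2(h[1]+.0416,h[0]-.478)))
s5=cv2.imread("pics/s5f.png")
for u in (404,407,410):
    for a in(s5,s):print(u,a[236:264,u].max(1) if 0 else a[236:264,u].mean(1).astype(int))
f=lambda a:cv2.resize(a[225:265,385:430],(400,356),interpolation=cv2.INTER_CUBIC)
cv2.imwrite("pics/c8.png",np.hstack([f(s5),f(s)]))
E
```

```text
side [ 0.48041622 -0.04240005  0.05874242] 0.004924838116395312 519
37 [0.51367386 0.00613588 0.22961008] 53.228594679158846
404 [ 42  42  40  41  48  85 120 134 148 154 199 248 172 121 127 121 122 116
 140 143 119 168 199 142 159  93  73  48]
404 [ 50  48  46  44  43  42  39  41  59  93 116 137 199 253 248 166 118 121
 121 122 117 169 198 141 159  92  74  47]
407 [ 51  41  40  41  37  38  50  84 120 149 168 225 245 137 115 119 111 105
 125 113 137 151 150 117 119 111  82  66]
407 [ 53  52  53  51  46  45  41  39  39  41  62 105 131 165 221 238 135 116
 116 118 138 151 149 119 118 112  84  64]
410 [ 52  44  40  41  42  39  37  40  70 130 152 150 141 119 116 114 119 120
  99  92 129 149 145 119 106  98  79  56]
410 [ 54  54  54  52  47  39  40  39  38  34  35  47  96 148 152 144 117 119
 117 116 129 148 144 117 110 108  83  55]
```

View pics/c8.png

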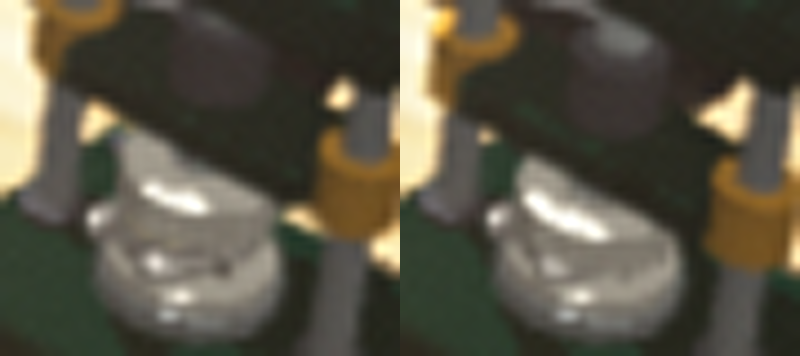

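The before and after profiles show the platen edge lowered 3.7 px (10.4 mm), but the die's highlight edge only 3.0 px (8.4 mm). The spring has therefore given about 2 mm. The wheel is seated and the gripper is clear, so I'll hand it in.

```bash
python3 -c "
from bench import order
print(order.sign_off())"
```

```text
the job is handed in; nothing more can be done
None
```

The job is handed in; no verdict came back. The handwheel is seated on the spindle, wound about 310° clockwise by its handle and let go, with the upper die resting on the watch and its spring pressed in about 2 mm by my camera measurement.

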